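Stack the empty tote on the loaded one

ROBOT

A 6-joint arm with a two-finger parallel gripper is mounted at the origin on the work surface. World frame = base frame: x ahead of the robot, y to its left, z up, the work surface at z = 0. Lengths are in m, angles in rad, forces in N, time in s.
With the tool pointing down it reaches from about 0.25 to 0.775 m from the base axis. Payload 4 kg.
Tool frame: the origin (TCP) lies midway between the tips of the shut fingers; the grasp point (between the pads) lies grip_point_offset behind it (grip_point_offset is the distance from the TCP to the grasp point, in m); z points along the fingers, y is the line along which they close (so a half turn about z gives the same grasp; the last joint's range is limited). The gripper opens to 94 mm and grips with 3 to 60 N. Pads are 16 mm wide; open, the fingers measure 119 mm over their backs; the gripper's body (75 mm by 177 mm) begins 78 mm behind the grasp point.
Start: joints at [1.165, 0.087, 1.371, -0, 1.684, -0.103], TCP at [0.164, 0.525, 0.206] pointing down, gripper open.
Joint ranges: [-3.1, 3.1], [-0.76, 2.03], [0.27, 2.55], [-1.08, 4.22], [0.17, 2.65], [-2.57, 2.57]. Speed limits (rad/s): [2.79, 2.79, 3.14, 3.14, 3.14, 3.14].

INTERFACE

Orientations are given as [roll, pitch, yaw] about the fixed x, y, z axes, in that order (R = Rz(yaw) Ry(pitch) Rx(roll)).
In Python, from bench import * gives the robot as it stands. The module is installed in compiled form; this text tells all that it offers.
- The arm moves only by the tool apply_moves, never from a script. Its argument "commands" is a list of rows, each a list of 7 numbers: the turn, a rotation vector about the world's x, y, z in rad, then the shift along the world's x, y, z in m, then the opening in per cent of the stroke, from 0 (shut) to 100 (fully open). In form: [[ax, ay, az, x, y, z, jaw], ...]. A call has exactly 5 rows; each row is the pose to reach, as a shift and turn from the pose commanded when the call began; what a row does not reach only later rows make up. A row lasts 1/10 s, in which the tool goes at most 50 mm and 8.59 degrees, less where a joint would pass 70% of its speed; a pose out of reach is approached as far as the arm can. A call with a gripper value outside its range is refused whole. The fingers move at their own pace and stop on an object; the grip force is fixed at half the most. Time passes only in rows, so rows that repeat a pose let the fingers close, or fill a call up. It gives the time, the measured TCP pose, the force, the opening and the grip force at its end, in the units of the state.
- get_obs(): the state, without advancing time (a new reading comes with each control period).
- snapshot(name): name is "scene" or "top" or "wrist"; returns a dict with "pixels" (400x640x3 uint8, red, green, blue), "vertical_fov" (degrees; the focal length in pixels is half the picture's height over the tangent of half this angle, whatever the lens; pixels are square), "cx", "cy" (the principal point, pixels), "rvec" (rotation vector, rad) and "tvec" (3), from world to camera coordinates, as OpenCV has them. Camera axes: x right, y down, z forward; pixel columns grow to the right and rows downward; lengths in m; the calibration is good to about 2 mm. A picture is of the moment at which its call begins. There is no depth.
- close_job(): hands the job in; it is judged then, once.
Trained networks look in the newest picture that a camera, given by its name, has taken for a name from the list of things; names that differ only in an ending like _2 or _b are one class to them, and where a whole thing is asked for, a point or a joint stands for the part that bears it (a point fixed in the world has none). Each returns a list of dicts, best first, with "score" (0 to 1); they miss things now and then, are a little off and sometimes report something else, mostly with a low value. They report only what shows in the picture. A call takes as long as a camera call. They do not tell look-alikes from the thing itself.
- masks_of(camera, query): "mask" (400x640 bool, what is visible of it) and "extent" ([left, top, right, bottom] in pixels, round what is visible of it).
- place_of(camera, query): "pixel" ([column, row] in pixels: a listed point, or the origin of a listed thing).
The state is a dict: "time": time; "joint_positions": joint angles; "qvel": joint speeds; "joint_torque": joint torques, N m; "tool_pos": TCP position; "ee_rot": TCP orientation; "wrist_force": force on the tool from outside, world axes, zero at the start; "wrist_torque": the same for the moment, N m; "width": finger opening in m; "finger_force": force on a finger pad.
Only numpy, scipy, OpenCV 4.12 (cv2) and the standard library are available. Lean on these libraries where they do the work, as an engineer would, in place of code of your own. Each camera call takes 0.05 s, during which the arm holds its last target. There are 200 camera calls.

TASK

Stack the empty stack-nest tote (narrow, with two cross ridges inside) on its twin, the tote that holds the brass bushes and screws, so that it stands level on the ridges and clear of the parts. Set the same way round it would drop inside and nest, so turn it half a turn: its notched end must come over the loaded tote's plain end. Set it down gently, squarely above the loaded tote, without pushing that tote out of its place.

Things in the scene. Friction and masses are not known exactly. Their poses are not given: they have to be found in the camera images.
- tote: Empty grey tote, 174 (x) x 66 (y) x 60 mm, 0.16 kg; origin: centre of underside, z up. Upright rim lip, heights 40-60 mm: pinch across the 66 mm at mid-length. Walls taper to a 146 x 40 mm bottom. Notch 34 mm wide in the rim of its -x end; +x end plain. Two hollow cross ridges (x = 54, -28 mm; 58 high, open below). Starts with its notch pointing as the loaded tote's does, within 40 deg.
- loaded: Tote of the same moulding, size and axes (notch at -x) holding brass bushes and screws, 29 mm high; 0.9 kg, loose on the bench. A tote set on it half a turn round, centre over centre, rests on its ridges with its underside 58 mm above this origin, 2 mm below this one's rim, with 8 mm of side play. The same way round it sinks about 28 mm deeper, on to the parts.
- notch (a point): The middle of the notched end of the empty tote, at rim height: 85 mm from its centre towards -x, 60 mm above its underside.
Not all that is in view belongs to the job. Leave any blue look-alike of the tote alone.

How it is judged:
By the outcome, as a careful person would: the job done as asked, in the order asked, and still so for the second after the job is handed in, with the robot touching nothing.
It also fails if it takes over 40 s, if anything falls off the work surface, if the arm or the gripper's body presses on something with over 40 N, if the wrist force passes 120 N, or if a joint passes its speed limit or range.

## Working session

There is one attempt and no reset: what is moved stays moved. The work goes in short steps, Python scripts to look and compute and a tool call to move; the robot and the scene stay as the last step left them, time stands still between calls to the robot, and variables do not carry over. Pictures are saved under pics/ and viewed, at most 10 in all, crops included, and the job is handed in when it is done.

Besides the shell and the picture viewer there is one more tool, called after "Request:" by a JSON object that holds its "op" and its "data", one argument or row to a line. apply_moves: Moves the arm, as the interface text tells. Its arguments: {"type":"object","properties":{"commands":{"type":"array"}},"required":["commands"]}

```bash
mkdir -p pics; cat > h.py <<'E'
from bench import *
import numpy as np, cv2
def save(s,n): cv2.imwrite(f"pics/{n}.png",cv2.cvtColor(s["pixels"],cv2.COLOR_RGB2BGR))
def K(s):
    f=200/np.tan(np.radians(s["vertical_fov"])/2); return np.array([[f,0,s["cx"]],[0,f,s["cy"]],[0,0,1]])
def back(s,px,z):
    R=cv2.Rodrigues(np.array(s["rvec"],float))[0]; t=np.array(s["tvec"],float).ravel()
    d=R.T@np.linalg.solve(K(s),[px[0],px[1],1]); c=-R.T@t
    return c+d*(z-c[2])/d[2]
def proj(s,P): return cv2.projectPoints(np.array(P,float).reshape(-1,3),np.array(s["rvec"],float),np.array(s["tvec"],float),K(s),None)[0].reshape(-1,2)
E
python3 - <<'E'
from h import *
print(get_obs())
for c in ("top","scene"):
    s=snapshot(c); save(s,c+"0"); print(c,s["vertical_fov"],s["cx"],s["cy"],s["rvec"],s["tvec"])
    for q in ("tote","loaded","notch"):
        print(q,"place",[(np.round(d["pixel"]),round(d["score"],2),np.round(back(s,d["pixel"],.06 if q=="notch" else 0),3)) for d in place_of(c,q)])
        if q!="notch": print(q,"mask",[(np.round(d["extent"]),round(d["score"],2)) for d in masks_of(c,q)])
E
```

```text
{'time': 0.0, 'joint_positions': array([ 1.16488407e+00,  8.79377463e-02,  1.37224038e+00, -1.15054881e-05,
        1.68359983e+00, -1.03091642e-01]), 'qvel': array([ 0.0004853 ,  0.00033698,  0.00080605, -0.00026371, -0.00209931,
        0.0008654 ]), 'joint_torque': array([ 2.51334095e-04, -3.40185463e+01, -3.02426755e+01,  7.17392773e-02,
        3.30400304e-02, -1.64226954e-04]), 'tool_pos': array([0.16380358, 0.52446653, 0.20432066]), 'ee_rot': array([-3.13941777e+00, -2.13513150e-04,  2.83877053e+00]), 'wrist_force': array([ 0.26548791,  0.03801465, -0.50918691]), 'wrist_torque': array([ 0.01729325, -0.06519216,  0.05981289]), 'finger_force': 0.0, 'width': 0.09406673080556524}
top 56.519618438373634 323.4875780576887 206.06446500392147 [ 2.11896627 -2.18096815  0.08574614] [0.12678235 0.44068432 1.0217583 ]
tote place [(array([264., 289.]), 0.8, array([0.215, 0.289, 0.   ])), (array([287., 164.]), 0.72, array([0.574, 0.219, 0.   ])), (array([211., 210.]), 0.66, array([0.444, 0.444, 0.   ]))]
tote mask [(array([240., 257., 284., 329.]), 0.96), (array([266., 128., 302., 193.]), 0
[... 506 characters left out ...]
486092 -1.10485915] [ 0.34945138 -0.16737788  1.7327274 ]
tote place [(array([297., 265.]), 0.78, array([0.574, 0.223, 0.   ])), (array([383., 306.]), 0.58, array([0.449, 0.444, 0.   ])), (array([418., 230.]), 0.56, array([0.216, 0.286, 0.   ]))]
tote mask [(array([264., 238., 332., 271.]), 0.87), (array([366., 267., 404., 335.]), 0.65), (array([396., 194., 449., 249.]), 0.65)]
loaded place [(array([265., 175.]), 0.76, array([ 0.491, -0.142,  0.   ]))]
loaded mask [(array([236., 145., 296., 188.]), 0.93)]
notch place [(array([388., 325.]), 0.75, array([0.497, 0.524, 0.06 ])), (array([435., 198.]), 0.71, array([0.138, 0.252, 0.06 ])), (array([264., 255.]), 0.68, array([0.652, 0.196, 0.06 ]))]
```

View pics/top0.png

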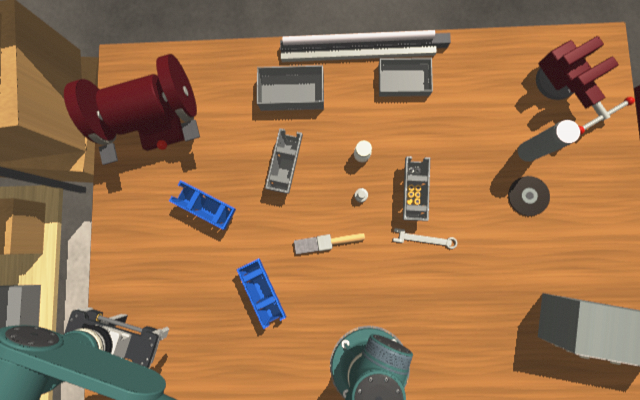

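View pics/scene0.png

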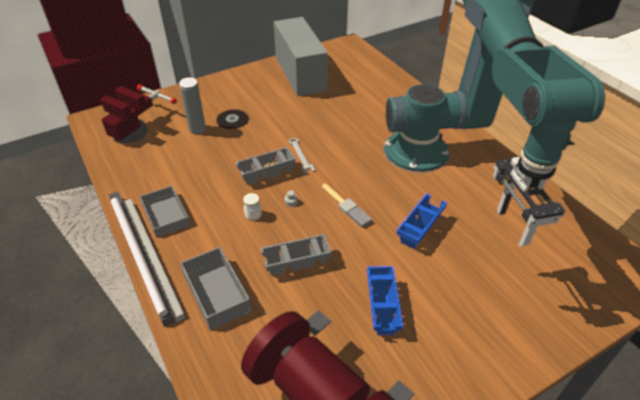

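The top view shows the look-alikes: 
- grey narrow tote with ridges at (284,162) 
- loaded grey tote with brass parts at (417,189)
- blue look-alikes at (202,205) and (261,293)
- wide grey bins at (290,88) and (405,78)

I choose the grey one at (284,162), and check it in a crop with a fitted outline.

```bash
cat >> h.py <<'E'
from scipy.optimize import minimize
def corners(p,zb=0.):
    x,y,a=p; P=[]
    for L,W,z in ((.174,.066,.06),(.174,.066,.04),(.146,.040,0)):
        P+=[[sx*L/2,sy*W/2,z+zb] for sx,sy in ((1,1),(1,-1),(-1,-1),(-1,1))]
    P=np.array(P); c,s=np.cos(a),np.sin(a)
    return np.c_[x+c*P[:,0]-s*P[:,1],y+s*P[:,0]+c*P[:,1],P[:,2]]
def hullmask(s,p,zb=0.):
    m=np.zeros((1600,2560),np.uint8); h=cv2.convexHull(((proj(s,corners(p,zb))+.5)*4).astype(np.int32))
    cv2.fillConvexPoly(m,h,255); return cv2.resize(m,(640,400),interpolation=cv2.INTER_AREA)/255.
def fit(views,p0,zb=0.):
    cost=lambda p:sum(np.abs(hullmask(s,p,zb)-m).sum() for s,m in views)
    r=minimize(cost,p0,method="Nelder-Mead",options=dict(initial_simplex=[p0]+[np.add(p0,d) for d in ((.01,0,0),(0,.01,0),(0,0,.1))],xatol=1e-4,fatol=.1))
    return r.x,r.fun
def near(s,cam,q,p):
    c=proj(s,[p[0],p[1],.04])[0]
    M=[d for d in masks_of(cam,q) if np.hypot((d["extent"][0]+d["extent"][2])/2-c[0],(d["extent"][1]+d["extent"][3])/2-c[1])<20]
    if not M: return None
    m=M[0]["mask"].astype(np.uint8); k=cv2.findContours(m,0,2)[0]; o=np.zeros_like(m)
    cv2.fillConvexPoly(o,cv2.convexHull(np.vstack(k)),1); return o
E
python3 - <<'E'
from h import *
S={c:snapshot(c) for c in ("top","scene")}
im=S["top"]["pixels"][...,::-1].copy(); big=cv2.resize(im[110:240,240:460],None,fx=3.6,fy=3.6,interpolation=2)
for q,p0 in (("tote",(.574,.221,-2.9)),("loaded",(.49,-.14,-3.1))):
    V={c:near(S[c],c,q,p0) for c in S}
    for cs in (["top","scene"],["top"],["scene"]):
        v=[(S[c],V[c]) for c in cs if V[c] is not None]
        if v: 
            p,f=fit(v,p0); print(q,cs,[k for k in V if V[k] is not None],np.round(p,4),f,[int(V[c].sum()) for c in cs if V[c] is not None])
            if len(cs)==2: pp=p
    for pts in (corners(pp)[:4],corners(pp)[8:]):
        cv2.polylines(big,[((proj(S["top"],pts)-[240,110]+.5)*3.6).astype(np.int32)],True,(0,0,255) ,1)
cv2.imwrite("pics/crop1.png",big)
E
```

```text
tote ['top', 'scene'] ['top', 'scene'] [ 0.5722  0.2203 -3.3805] 156.35294117647058 [1598, 1960]
tote ['top'] ['top', 'scene'] [ 0.5712  0.2214 -3.3851] 56.91372549019608 [1598]
tote ['scene'] ['top', 'scene'] [ 0.5731  0.2192 -3.3695] 60.01960784313726 [1960]
loaded ['top', 'scene'] ['top', 'scene'] [ 0.4818 -0.1433 -3.2118] 162.70588235294116 [1615, 1429]
loaded ['top'] ['top', 'scene'] [ 0.4801 -0.1428 -3.1998] 54.17254901960784 [1615]
loaded ['scene'] ['top', 'scene'] [ 0.4824 -0.1463 -3.2491] 46.48627450980392 [1429]
```

View pics/crop1.png

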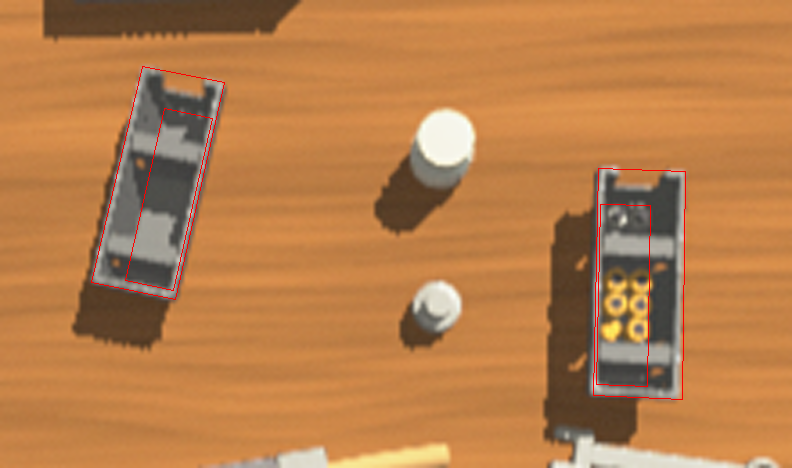

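The crop confirms it: grey empty tote, notch at the top end (185,85). The loaded tote holds brass parts and its notch is also at the top (640,180). The fitted outlines match, and the ridge spacing agrees with the description. I'm moving above the empty tote.

Request:
{"op": "apply_moves", "data": {
  "commands": [
    [0,0,0.06,0.038,-0.029,0,100],
    [0,0,0.06,0.077,-0.057,0,100],
    [0,0,0.06,0.115,-0.086,0,100],
    [0,0,0.06,0.154,-0.115,0,100],
    [0,0,0.06,0.192,-0.143,0,100]
  ]
}}

```text
time: 1.4
tool_pos: [0.3573, 0.3807, 0.2058]
ee_rot: [3.141, 0.0, 2.899]
wrist_force: [1.0, -0.0, 0.5]
width: 0.094
finger_force: 0.0
```

Request:
{"op": "apply_moves", "data": {
  "commands": [
    [0,0,0,0.038,-0.029,0,100],
    [0,0,0,0.077,-0.057,0,100],
    [0,0,0,0.115,-0.086,0,100],
    [0,0,0,0.154,-0.115,0,100],
    [0,0,0,0.192,-0.143,0,100]
  ]
}}

```text
time: 1.9
tool_pos: [0.5495, 0.2375, 0.2056]
ee_rot: [3.141, 0.0, 2.898]
wrist_force: [0.0, 0.5, 0.4]
width: 0.0943
finger_force: 0.0
```

Request:
{"op": "apply_moves", "data": {
  "commands": [
    [0,0,0,0.024,-0.018,0,100],
    [0,0,0,0.024,-0.018,0,100],
    [0,0,0,0.024,-0.018,0,100],
    [0,0,0,0.024,-0.018,0,100],
    [0,0,0,0.024,-0.018,0,100]
  ]
}}

```text
time: 2.4
tool_pos: [0.571, 0.2222, 0.2059]
ee_rot: [3.141, 0.0, 2.901]
wrist_force: [-0.0, -0.7, 0.1]
width: 0.0942
finger_force: 0.0
```

```bash
python3 - <<'E'
from h import *
import bench
o=get_obs(); print(o["time"],o["tool_pos"],o["ee_rot"],o["joint_positions"],o["wrist_force"],grip_point_offset)
s=snapshot("wrist"); p0=(.572,.2205,-3.383)
im=s["pixels"][...,::-1].copy()
for d in masks_of("wrist","tote"): print(d["score"],d["extent"])
m=near(s,"wrist","tote",p0)
p=p0
if m is not None: p,f=fit([(s,m)],p0); print(p,f,m.sum())
for n in ("notch","tote"): print(n,[(d["pixel"],d["score"],back(s,d["pixel"],.06 if n=="notch" else 0)) for d in place_of("wrist",n)])
for q,c in ((p0,(0,255,0)),(p,(0,0,255))): cv2.polylines(im,[(proj(s,corners(q)[:4])).astype(np.int32)],True,c,1)
cv2.imwrite("pics/w1.png",im)
E
```

```text
2.4 [0.57103634 0.22221521 0.20594936] [3.14102701e+00 1.72772964e-04 2.90081947e+00] [ 2.78377265e-01  2.27391245e-01  1.21025646e+00  4.08992755e-04
  1.70351429e+00 -1.05159172e+00] [-0.02478718 -0.67866845  0.13796373] 0.0188
0.91 [287.1, 104.2, 352.4, 270.6]
0.91 [426.2, 0.7, 640.0, 75.4]
[ 0.57280817  0.2207394  -3.38499711] 247.12156862745096 10934
notch []
tote [([499.1, 24.3], 0.87, array([0.45310149, 0.44798774, 0.        ])), ([318.8, 177.8], 0.74, array([0.56863929, 0.2207652 , 0.        ]))]
```

View pics/w1.png

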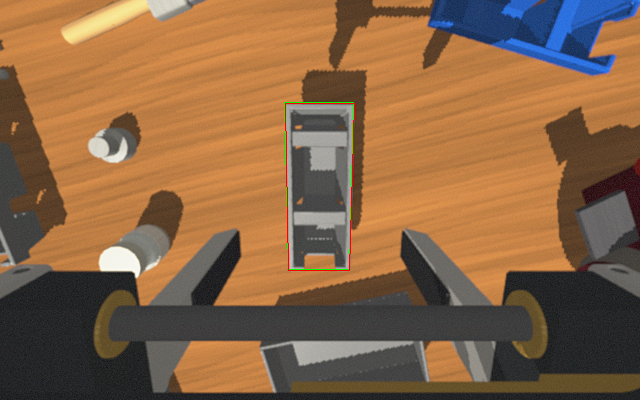

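Wrist view: the tote spans (287,103)–(352,270), the notch is at the bottom (320,262), and the fit agrees within 1 mm. The gripper is aligned, so I descend and grip.

Request:
{"op": "apply_moves", "data": {
  "commands": [
    [0,0,0,0.001,0,-0.045,100],
    [0,0,0,0.001,0,-0.09,100],
    [0,0,0,0.001,0,-0.13,100],
    [0,0,0,0.001,0,-0.16,100],
    [0,0,0,0.001,0,-0.174,100]
  ]
}}

```text
time: 3.15
tool_pos: [0.5705, 0.2205, 0.0276]
ee_rot: [-3.139, -0.006, 2.899]
wrist_force: [-0.8, 0.2, -0.3]
width: 0.0943
finger_force: 0.0
```

Request:
{"op": "apply_moves", "data": {
  "commands": [
    [0,0,0,0,0,0,100],
    [0,0,0,0,0,0,75],
    [0,0,0,0,0,0,60],
    [0,0,0,0,0,0,50],
    [0,0,0,0,0,0,50]
  ]
}}

```text
time: 3.65
tool_pos: [0.574, 0.2212, 0.0332]
ee_rot: [3.14, 0.003, 2.899]
wrist_force: [0.1, 2.1, 9.4]
width: 0.0658
finger_force: 30.2
```

Request:
{"op": "apply_moves", "data": {
  "commands": [
    [0,0,0,0,0,0,40],
    [0,0,0,0,0,0,40],
    [0,0,0,0,0,0.01,40],
    [0,0,0,0,0,0.03,40],
    [0,0,0,0,0,0.05,40]
  ]
}}

```text
time: 4.15
tool_pos: [0.572, 0.2208, 0.0809]
ee_rot: [-3.14, -0.003, 2.899]
wrist_force: [-0.4, 0.2, -1.4]
width: 0.066
finger_force: 30.0
```

Request:
{"op": "apply_moves", "data": {
  "commands": [
    [0,0,0,0,0,0.03,40],
    [0,0,0,0,0,0.06,40],
    [0,0,0,0,0,0.075,40],
    [0,0,-0.12,-0.004,-0.016,0.075,40],
    [0,0,-0.26,-0.008,-0.032,0.075,40]
  ]
}}

```text
time: 4.65
tool_pos: [0.5648, 0.189, 0.1565]
ee_rot: [3.142, -0.0, 2.634]
wrist_force: [-0.1, -0.4, -0.2]
width: 0.0657
finger_force: 30.0
```

Request:
{"op": "apply_moves", "data": {
  "commands": [
    [0,0,-0.14,-0.005,-0.02,0,40],
    [0,0,-0.28,-0.01,-0.04,0,40],
    [0,0,-0.42,-0.015,-0.06,0,40],
    [0,0,-0.56,-0.02,-0.08,0,40],
    [0,0,-0.7,-0.025,-0.1,0,40]
  ]
}}

```text
time: 5.15
tool_pos: [0.5391, 0.0882, 0.1554]
ee_rot: [-3.14, -0.001, 1.933]
wrist_force: [-0.1, 0.4, -0.7]
width: 0.0653
finger_force: 30.0
```

Request:
{"op": "apply_moves", "data": {
  "commands": [
    [0,0,-0.14,-0.005,-0.02,0,40],
    [0,0,-0.28,-0.01,-0.04,0,40],
    [0,0,-0.42,-0.015,-0.06,0,40],
    [0,0,-0.56,-0.02,-0.08,0,40],
    [0,0,-0.7,-0.025,-0.1,0,40]
  ]
}}

```text
time: 5.65
tool_pos: [0.5141, -0.0117, 0.1555]
ee_rot: [-3.14, 0.0, 1.233]
wrist_force: [-0.2, 0.5, -1.2]
width: 0.0656
finger_force: 30.0
```

Request:
{"op": "apply_moves", "data": {
  "commands": [
    [0,0,-0.14,-0.005,-0.02,0,40],
    [0,0,-0.28,-0.01,-0.04,0,40],
    [0,0,-0.42,-0.015,-0.06,0,40],
    [0,0,-0.56,-0.02,-0.08,0,40],
    [0,0,-0.7,-0.025,-0.1,0,40]
  ]
}}

```text
time: 6.15
tool_pos: [0.4891, -0.1115, 0.1555]
ee_rot: [-3.14, 0.001, 0.533]
wrist_force: [0.4, -0.2, -1.6]
width: 0.0653
finger_force: 30.0
```

Request:
{"op": "apply_moves", "data": {
  "commands": [
    [0,0,-0.14,-0.003,-0.01,0,40],
    [0,0,-0.28,-0.005,-0.02,0,40],
    [0,0,-0.42,-0.007,-0.03,0,40],
    [0,0,-0.52,-0.008,-0.032,0,40],
    [0,0,-0.6,-0.008,-0.032,0,40]
  ]
}}

```text
time: 6.65
tool_pos: [0.4812, -0.1432, 0.1555]
ee_rot: [-3.141, 0.002, -0.066]
wrist_force: [0.3, 0.0, -1.5]
width: 0.0657
finger_force: 30.0
```

```bash
python3 - <<'E'
from h import *
o=get_obs(); print(o["time"],o["tool_pos"],o["ee_rot"],o["joint_positions"],o["width"],o["finger_force"])
S={}; V={}
for c in ("top","scene","wrist"):
    s=S[c]=snapshot(c)
    print(c,[(d["score"],np.round(d["extent"])) for d in masks_of(c,"tote")],[(d["score"],np.round(d["extent"])) for d in masks_of(c,"loaded")],"notch",[(d["pixel"],d["score"]) for d in place_of(c,"notch")])
    save(s,c+"2")
a=[cv2.imread("pics/top2.png")[90:290,330:530],cv2.imread("pics/wrist2.png")]
cv2.imwrite("pics/mix2.png",np.hstack([cv2.resize(a[0],(300,300),interpolation=2),cv2.resize(a[1],(480,300),interpolation=3)]))
E
```

```text
6.65 [ 0.48121921 -0.14321758  0.15546875] [-3.14091806e+00  2.16000068e-03 -6.58092905e-02] [-4.02184285e-01 -2.55237494e-03  1.56294663e+00 -7.61674073e-05
  1.58346001e+00  1.23442118e+00] 0.06574883975613925 29.99691992998123
top [(0.94, array([173., 184., 235., 231.])), (0.89, array([412., 146., 441., 219.]))] [(0.77, array([399., 187., 415., 222.]))] notch [([428.1, 213.4], 0.87), ([173.9, 190.5], 0.82), ([274.0, 325.3], 0.64)]
scene [(0.96, array([399., 193., 448., 248.])), (0.91, array([232., 116., 295., 154.])), (0.8, array([366., 265., 403., 334.]))] [(0.91, array([236., 148., 293., 189.]))] notch [([288.9, 118.5], 0.89), ([390.6, 324.9], 0.8), ([437.7, 197.9], 0.58)]
wrist [(0.67, array([248.,  79., 393., 379.]))] [(0.69, array([288., 127., 362., 271.]))] notch []
```

View pics/mix2.png

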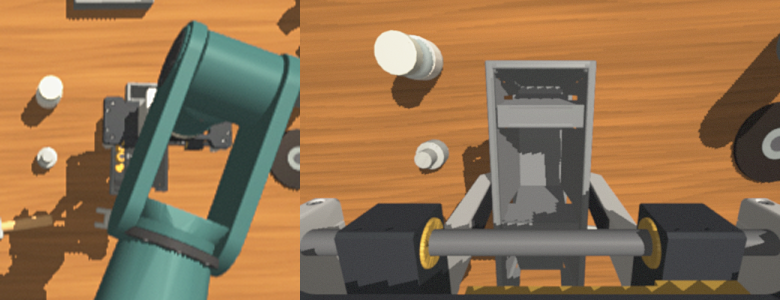

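The tote is held with its notch towards the robot, at the bottom of the wrist view (half turn done). Before setting down, I'll step aside once to measure the loaded tote from near with the wrist camera.

Request:
{"op": "apply_moves", "data": {
  "commands": [
    [0,0,0,-0.02,0.04,0.01,40],
    [0,0,0,-0.04,0.08,0.02,40],
    [0,0,0,-0.06,0.12,0.03,40],
    [0,0,0,-0.07,0.14,0.03,40],
    [0,0,0,-0.07,0.14,0.03,40]
  ]
}}

```text
time: 7.75
tool_pos: [0.4113, -0.001, 0.1874]
ee_rot: [-3.141, -0.002, -0.057]
wrist_force: [-0.5, -0.5, -1.6]
width: 0.0656
finger_force: 30.0
```

```bash
python3 - <<'E'
from h import *
p0=(.482,-.144,-3.205); P=None; S={}
for c in ("wrist","top","scene"):
    s=snapshot(c); m=near(s,c,"loaded",p0)
    if c=="wrist": im=s["pixels"][...,::-1].copy(); sw=s
    if m is None: print(c,"none"); continue
    S[c]=(s,m); p,f=fit([(s,m)],p0); print(c,np.round(p,4),f,m.sum())
    if c=="wrist": P=p
p,f=fit(list(S.values()),p0); print("all",np.round(p,4),f)
for q,c in ((p0,(0,255,0)),(P,(0,0,255))):
    if q is not None: cv2.polylines(im,[(proj(sw,corners(q)[:4])).astype(np.int32)],True,c,1)
cv2.imwrite("pics/w3.png",im); print(get_obs()["tool_pos"],get_obs()["ee_rot"])
E
```

```text
wrist [ 0.4832 -0.1436 -3.2294] 210.6862745098039 16354
top none
scene [ 0.4844 -0.1464 -3.2394] 135.6705882352941 1331
all [ 0.4832 -0.1436 -3.2294] 370.1647058823529
[ 0.41231518 -0.00395205  0.18608431] [ 3.14126130e+00  9.28276553e-04 -6.28030988e-02]
```

View pics/w3.png

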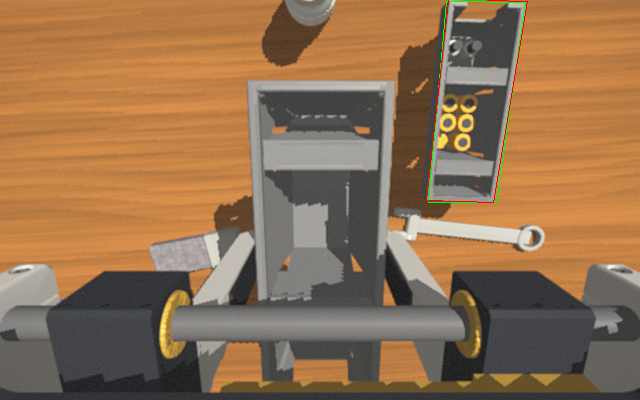

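The wrist view shows the loaded tote at (428–526, 0–202), notch up at (485,12). The wrist fit (0.483, -0.144, yaw about -3.22) agrees with the earlier ones. Moving back over it and descending to just above contact.

Request:
{"op": "apply_moves", "data": {
  "commands": [
    [0,0,-0.017,0.02,-0.04,0,40],
    [0,0,-0.017,0.04,-0.08,0,40],
    [0,0,-0.017,0.06,-0.12,0,40],
    [0,0,-0.017,0.071,-0.141,0,40],
    [0,0,-0.017,0.071,-0.141,0,40]
  ]
}}

```text
time: 8.55
tool_pos: [0.4837, -0.1477, 0.1852]
ee_rot: [3.141, 0.002, -0.083]
wrist_force: [-0.1, -0.1, -1.7]
width: 0.0658
finger_force: 30.0
```

Request:
{"op": "apply_moves", "data": {
  "commands": [
    [0,0,0,0,0,-0.03,40],
    [0,0,0,0,0,-0.055,40],
    [0,0,0,0,0,-0.072,40],
    [0,0,0,0,0,-0.077,40],
    [0,0,0,0,0,-0.077,40]
  ]
}}

```text
time: 9.05
tool_pos: [0.4823, -0.1436, 0.1087]
ee_rot: [-3.141, 0.002, -0.078]
wrist_force: [0.3, 0.3, -1.2]
width: 0.0655
finger_force: 30.0
```

Request:
{"op": "apply_moves", "data": {
  "commands": [
    [0,0,0,0,0,-0.004,40],
    [0,0,0,0,0,-0.008,40],
    [0,0,0,0,0,-0.012,40],
    [0,0,0,0,0,-0.014,40],
    [0,0,0,0,0,-0.014,40]
  ]
}}

```text
time: 9.55
tool_pos: [0.4828, -0.1439, 0.0952]
ee_rot: [-3.142, 0.001, -0.078]
wrist_force: [0.1, -0.8, -1.4]
width: 0.0657
finger_force: 30.0
```

```bash
python3 - <<'E'
from h import *
o=get_obs(); print(o["tool_pos"],o["ee_rot"],o["wrist_force"])
s=snapshot("scene"); save(s,"scene4"); w=snapshot("wrist"); save(w,"wrist4")
a=cv2.imread("pics/scene4.png")[90:215,200:340]; b=cv2.imread("pics/wrist4.png")
cv2.imwrite("pics/mix4.png",np.hstack([cv2.resize(a,(392,350),interpolation=2),cv2.resize(b[:,160:480],(280,350),interpolation=3)]))
E
```

```text
[ 0.48283143 -0.14390187  0.09521106] [-3.14151517e+00  5.45666617e-04 -7.81811801e-02] [ 0.09273642 -0.84052736 -1.35327382]
```

View pics/mix4.png

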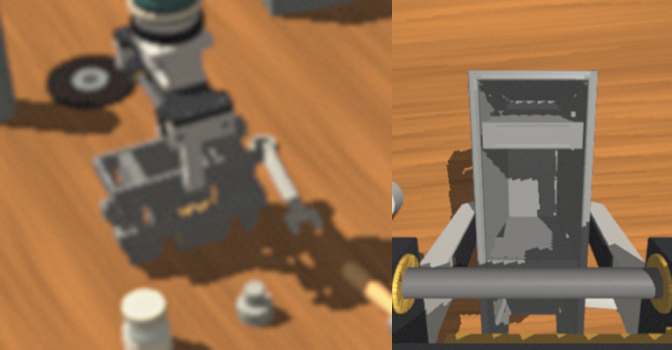

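The tote hovers squarely over the loaded one with its notch towards the robot. Lowering gently.

Request:
{"op": "apply_moves", "data": {
  "commands": [
    [0,0,0,0,0,-0.001,40],
    [0,0,0,0,0,-0.002,40],
    [0,0,0,0,0,-0.003,40],
    [0,0,0,0,0,-0.004,40],
    [0,0,0,0,0,-0.004,40]
  ]
}}

```text
time: 10.15
tool_pos: [0.483, -0.144, 0.0914]
ee_rot: [3.142, 0.0, -0.078]
wrist_force: [0.4, 0.6, -0.9]
width: 0.0659
finger_force: 30.0
```

Request:
{"op": "apply_moves", "data": {
  "commands": [
    [0,0,0,0,0,-0.0005,40],
    [0,0,0,0,0,-0.001,40],
    [0,0,0,0,0,-0.0015,40],
    [0,0,0,0,0,-0.0015,40],
    [0,0,0,0,0,-0.0015,40]
  ]
}}

```text
time: 10.65
tool_pos: [0.4832, -0.144, 0.0912]
ee_rot: [3.141, -0.001, -0.078]
wrist_force: [-1.3, 1.6, 4.5]
width: 0.0659
finger_force: 30.0
```

Contact came at the expected height (underside about 58 mm, 4.5 N). Releasing and rising.

Request:
{"op": "apply_moves", "data": {
  "commands": [
    [0,0,0,0,0,0,70],
    [0,0,0,0,0,0,74],
    [0,0,0,0,0,0,80],
    [0,0,0,0,0,0,88],
    [0,0,0,0,0,0,95]
  ]
}}

```text
time: 11.15
tool_pos: [0.4829, -0.144, 0.0897]
ee_rot: [3.142, 0.0, -0.078]
wrist_force: [0.4, 0.3, -0.1]
width: 0.087
finger_force: 0.0
```

Request:
{"op": "apply_moves", "data": {
  "commands": [
    [0,0,0,0,0,0,95],
    [0,0,0,0,0,0.01,95],
    [0,0,0,0,0,0.03,95],
    [0,0,0,0,0,0.06,95],
    [0,0,0,0,0,0.1,95]
  ]
}}

```text
time: 11.65
tool_pos: [0.482, -0.1435, 0.1899]
ee_rot: [-3.14, 0.003, -0.078]
wrist_force: [0.2, -0.0, -0.6]
width: 0.0892
finger_force: 0.0
```

Request:
{"op": "apply_moves", "data": {
  "commands": [
    [0,0,0,-0.01,0.03,0.03,95],
    [0,0,0,-0.03,0.07,0.05,95],
    [0,0,0,-0.05,0.11,0.05,95],
    [0,0,0,-0.07,0.14,0.05,95],
    [0,0,0,-0.07,0.14,0.05,95]
  ]
}}

```text
time: 12.15
tool_pos: [0.4117, -0.0013, 0.2419]
ee_rot: [-3.141, -0.003, -0.073]
wrist_force: [-0.4, -0.4, 1.2]
width: 0.0895
finger_force: 0.0
```

```bash
python3 - <<'E'
from h import *
p=(.483,-.144,-.078)
s=snapshot("scene"); w=snapshot("wrist"); o=get_obs(); print(o["time"],o["tool_pos"],o["width"])
for n,v in (("scene",s),("wrist",w)):
    m=near(v,n,"tote",p)
    if m is not None: print(n,"tote",*fit([(v,m)],p,.058))
ims=[]
for v,W in ((s,350),(w,430)):
    im=cv2.resize(v["pixels"][...,::-1],None,fx=3,fy=3,interpolation=2)
    for z,c,q in ((.058,(0,0,255),p),(0,(0,255,0),(.483,-.144,-3.22))): cv2.polylines(im,[((proj(v,corners(q,z)[:4])+.5)*3).astype(np.int32)],True,c,1)
    ims.append(im)
a=ims[0][240:640,640:960]; c=(proj(w,[.483,-.144,.09])[0]*3).astype(int); x,y=max(c[0]-320,0),max(c[1]-400,0); b=ims[1][y:y+800,x:x+640]
b=cv2.resize(b,None,fx=560/b.shape[0],fy=560/b.shape[0]); a=cv2.resize(a,(340,425)); a=cv2.copyMakeBorder(a,0,560-425,0,0,0)
cv2.imwrite("pics/mix5.png",np.hstack([a,b])[:,:800])
E
```

```text
12.25 [ 0.41312513 -0.0038      0.24100962] 0.0894600781627808
scene tote [ 0.48305334 -0.1460641  -0.06942726] 63.984313725490196
```

View pics/mix5.png

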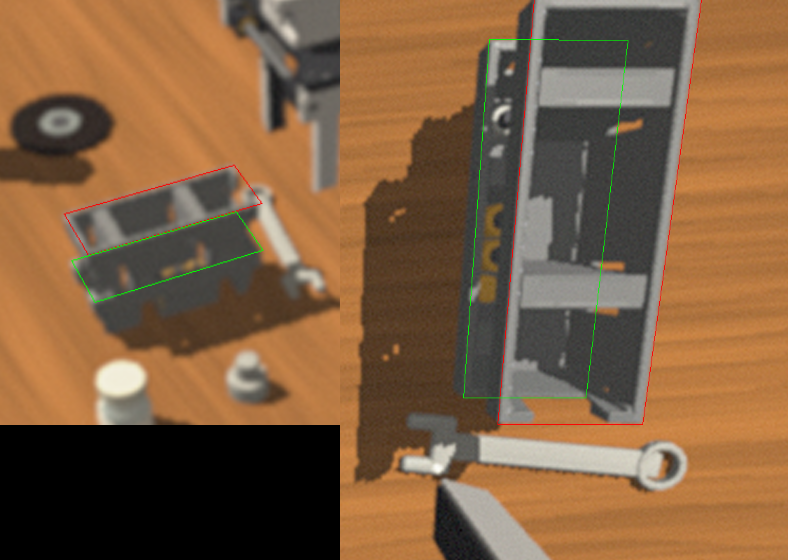

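The stack stands level. The outline predicted for the upper tote at 58 mm (red) matches in both views, its notch is at the robot end (575,415), and the loaded tote (green) is still in place. Handing in.

```bash
python3 -c "
from bench import *
print(close_job())"
```

```text
the job is handed in; nothing more can be done
None
```

I stacked the empty tote half a turn round on the loaded one; the last check showed it level on the ridges, squarely above, with the loaded tote still in place, and I handed the job in at about 12 s of robot time.

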